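# Lock the grinding cup into the spice grinder and hold it running

### The arm

A 6-joint arm with a two-finger parallel gripper is mounted at the origin on a cart in front of the work surface, level with it; the furniture and walls round the work are solid. World frame = base frame: x ahead of the robot, y to its left, z up, the work surface at z = 0. Lengths are in m, angles in rad, forces in N, time in s.
With the tool pointing down it reaches from about 0.325 to 0.9 m from the base axis. Payload 6.1 kg.
Tool frame: the origin (TCP) lies between the finger pads; the fingertips stand 25 mm ahead of it and the grasp point (between the pads) lies 6 mm ahead of it; z points along the fingers, y is the line along which they close (so a half turn about z gives the same grasp; the last joint's range is limited). The gripper opens to 87 mm and grips with 3 to 60 N. Pads are 19 mm wide; open, the fingers measure 117 mm over their backs; the gripper's body (75 mm by 190 mm) begins 51 mm behind the grasp point.
Start: joints at [-1.384, 0.22, 1.526, -0, 1.395, -0.126], TCP at [0.192, -0.595, 0.248] pointing down, gripper open.
Joint ranges: [-2.98, 2.98], [-0.91, 2.08], [0.09, 2.57], [-1.24, 4.39], [0.2, 2.65], [-2.68, 2.68]. Speed limits (rad/s): [2.57, 2.57, 3.01, 3.14, 3.14, 3.14].

### API

Orientations are given as a unit quaternion [x, y, z, w].
In Python, from station import ctrl gives the robot as it stands.
- The arm moves only by the tool jog_arm, never from a script. Its argument "deltas" is a list of rows, each an object with "dp": the shift along the tool's x, y, z in m, a list of three; "spin": the turn about the tool's z in rad. A call has 1 to 8 rows; each row shifts and turns the commanded pose from where the row before left it, along the tool's axes as they then stand; what a row does not reach is not made up. A row lasts 1/12 s, in which the tool goes at most 41.7 mm and 7.16 degrees, less where a joint would pass 70% of its speed; a pose out of reach is approached as far as the arm can. A call with a gripper value outside its range is refused whole. "grip" is the gripper's target within -1 to 1 (fully open at 1, half-way at 0, shut at -1), set as the call begins (left out, the last holds). The fingers move at their own pace and stop on an object; the grip force is fixed at half the most. Time passes only in rows, so rows that do not move let the fingers close. It gives the time, the measured TCP pose, the force, the opening and the grip force at its end, in the units of the state.
- ctrl.get_obs(): the state, without advancing time (a new reading comes with each control period).
- ctrl.capture(name): name is "scene" or "top" or "wrist"; returns (picture, depth): 400x640x3 uint8, blue, green, red; 400x640 float32, m along the optical axis (not along the pixel's ray), 0 where there is no reading.
- ctrl.camera_model(name): a dict with "intrinsics" (3x3 intrinsics, pixels), "R" (3x3) and "t" (3): a world point X has camera coordinates R X + t; the wrist camera has in their place "T_tool_cam" (4x4, takes a point from camera to tool coordinates, whose origin is the TCP and whose axes are the flange's). Camera axes: x right, y down, z forward; pixel columns grow to the right and rows downward; lengths in m; the calibration is good to about 2 mm. A picture is of the moment at which its call begins: read the wrist's pose just before it. camera_model takes no time and is no camera call.
- ctrl.job_done(): hands the job in; it is judged then, once.
The state is a dict: "clock": time; "qpos": joint angles; "joint_velocities": joint speeds; "effort": joint torques, N m; "eef_pos": TCP position; "orientation": TCP orientation; "wrist_force": force on the tool from outside, world axes, zero at the start; "torque": the same for the moment, N m; "grip_width": opening from 0.0 (shut) to 1.0 (fully open); "grasp_force": force on a finger pad.
Only numpy, scipy, OpenCV 4.12 (cv2) and the standard library are available. Lean on these libraries where they do the work, as an engineer would, in place of code of your own. Each camera call takes 0.05 s, during which the arm holds its last target. There are 200 camera calls.

### The job

Run the spice grinder: pick up the square-bodied grinding cup, lower it upright into the round collar of the grinder base with its two side lugs going through the two notches, press it fully down against the spring, then give it a quarter turn clockwise (seen from above) against the second spring. The grinder only runs while the cup is held like that, so finish still gripping the cup, keeping it pressed fully down and turned; it comes undone if let go. Do not knock over or shift the kitchen timer, the shaker or the spice jar.

Things in the scene. Friction and masses are not known exactly. Their poses are not given: they have to be found in the camera images.
- cup_grip (a point): Centre of the gripped part of the loose grinding cup (0.13-0.25 kg, 85 mm tall), on its axis, 56 mm above its underside, z up. From 28 to 84 mm above the underside the cup is a plain aluminium block 44 x 44 mm with rounded edges; its flat faces look along the cup's own +-x and +-y and may be gripped across either pair.
- cup_foot (a point): Centre of the cup's underside, 56 mm below cup_grip, same axes. Here the cup is a grey round skirt, 54 mm in diameter, 29 mm high, chamfered at the foot. Two alike grey lugs stick out of it along the cup's +x and -x: 12 mm wide, 6 mm high (5 to 11 mm above the underside), reaching 35 mm from the axis.
- socket (a point): Centre of the mouth of the grinder base, level with its collar's top, 69 mm above the table, z up. The base is a white round housing 120 mm across, fixed. Its grey collar lip is 58 mm inside, 7 mm thick, with two notches 18 mm wide along the socket's +x and -x, open to 38 mm from the axis. The cup's x axis goes along the socket's x axis, either way round.
- seat (a point): Centre of the floor inside the collar, 21 mm below socket, same axes. Going down, the lugs meet the sprung carrier when the cup's underside is 7 mm above this floor; pressing on (4 N rising to 9 N) the underside lands on the floor. The lugs are then 3 mm below the lip and the cup can turn clockwise; above 3 mm from the floor the notches stop it from turning.
- press (a joint): Travel of the sprung carrier under the lugs, in m: 0 up (at rest), about 0.007 with the cup pressed down onto the floor. A spring pushes it up. If not kept pressed a turned cup rises 3 mm until its lugs touch the lip.
- turn (a joint): Turn of the sprung carrier, in rad, clockwise seen from above: 0 at rest, stop at 1.6. The lugs sit in it with up to 5 degrees of play and turn it along with the cup; a spring (0.12 N m at rest rising to 0.31 N m at the stop) turns it back.
- timer: Red and white round kitchen timer, 64 mm across, 39 mm high, origin at the centre of its underside; a bystander.
- shaker: Glass shaker with grey top, 44 mm across, 90 mm high, origin at the centre of its underside; a bystander.
- spice: Spice jar with black cap, 41 mm across, 105 mm high, origin at the centre of its underside; a bystander.

How it is judged:
By the outcome, as a careful person would: the job done as asked, in the order asked, and still so for the second after the job is handed in, while the arm keeps its last pose, push and grip.
It also fails if it takes over 45 s, if anything falls off the work surface, if the arm or the gripper's body presses on something with over 40 N, if the wrist force passes 120 N, or if a joint passes its speed limit or range.

## Working session

There is one attempt and no reset: what is moved stays moved. The work goes in short steps, Python scripts to look and compute and a tool call to move; the robot and the scene stay as the last step left them, time stands still between calls to the robot, and variables do not carry over. Pictures are saved under pics/ and viewed, at most 10 in all, crops included, and the job is handed in when it is done.

Besides the shell and the picture viewer there is one more tool, called after "Call:" by a JSON object that holds its "op" and its "data", one argument or row to a line. jog_arm: Moves the arm, as the interface text tells. Its arguments: {"type":"object","properties":{"deltas":{"type":"array","items":{"type":"object","properties":{"dp":{"type":"array","items":{"type":"number"}},"spin":{"type":"number"}}}},"grip":{"type":"number"}},"required":["deltas"]}

```bash
mkdir -p pics; ls
python3 - <<'E'
from station import ctrl
import cv2,numpy as np
for n in("top","scene"):
    p,d=ctrl.capture(n); cv2.imwrite(f"pics/{n}1.png",p); np.save(f"pics/{n}1.npy",d)
    m=ctrl.camera_model(n); print(n,np.round(m["intrinsics"],1).tolist(),np.round(m["R"],3).tolist(),np.round(m["t"],3).tolist())
print(np.round(ctrl.camera_model("wrist")["T_tool_cam"],3).tolist())
print(ctrl.get_obs())
E
```

```text
pics
top [[366.6, 0.0, 313.4], [0.0, 366.6, 198.4], [0.0, 0.0, 1.0]] [[0.019, -1.0, 0.021], [-0.997, -0.021, -0.069], [0.069, -0.02, -0.997]] [0.003, 0.642, 0.947]
scene [[371.0, 0.0, 320.8], [0.0, 371.0, 200.6], [0.0, 0.0, 1.0]] [[0.801, -0.599, -0.001], [-0.293, -0.391, -0.873], [0.522, 0.699, -0.488]] [-0.474, 0.262, 0.542]
[[0.0, -0.959, -0.285, 0.078], [1.0, 0.0, 0.0, -0.0], [-0.0, -0.285, 0.959, -0.138], [0.0, 0.0, 0.0, 1.0]]
{'clock': 0.1, 'qpos': array([-1.38405713e+00,  2.21149671e-01,  1.52753202e+00,  1.49745637e-05,
        1.39471875e+00, -1.26106141e-01]), 'joint_velocities': array([ 8.90411231e-05, -5.12208728e-04, -1.94839950e-03,  1.02517729e-03,
       -1.63262039e-03, -4.47913447e-04]), 'effort': array([ 2.36033193e-03, -4.95940197e+01, -3.88521624e+01,  7.01736077e-02,
        5.14514814e-02, -2.40431257e-05]), 'eef_pos': array([ 0.19225114, -0.59413257,  0.24652644]), 'orientation': array([ 9.87790701e-01,  1.55784189e-01, -2.00316731e-05, -9.03698259e-04]), 'wrist_force': array([-0.30201765,  0.24470747,  0.64932617]), 'torque': array([-0.01471628,  0.02764866, -0.02102157]), 'grasp_force': 0.0, 'grip_width': 0.9962613247562503}
```

View pics/top1.png

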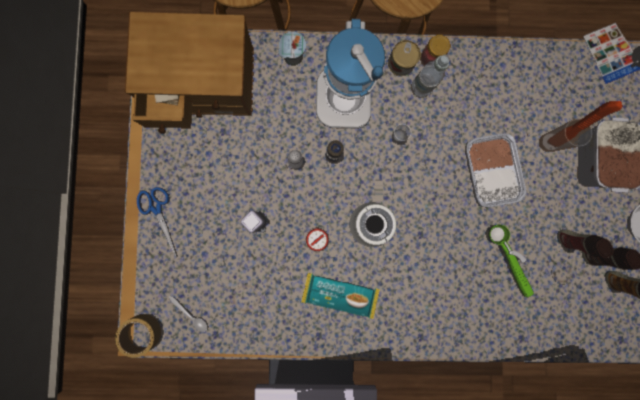

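View pics/scene1.png

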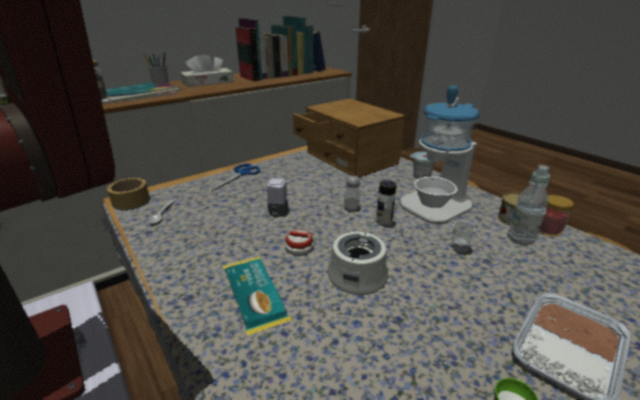

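The top view shows the cup at (252,222), the base at (375,224), the timer at (317,239), the shaker at (296,160) and the spice jar at (335,151). The scene view agrees.

```bash
cat > h.py <<'E'
import numpy as np,cv2
from station import ctrl
from scipy.spatial.transform import Rotation as Ro
def cam(n,obs=None):
    m=ctrl.camera_model(n);K=np.array(m["intrinsics"])
    if n!="wrist":
        R=np.array(m["R"]);return K,R.T,-R.T@np.array(m["t"])
    T=np.array(m["T_tool_cam"]);Rt=Ro.from_quat(obs["orientation"]).as_matrix()
    return K,Rt@T[:3,:3],Rt@T[:3,3]+obs["eef_pos"]
def cloud(d,c):
    K,R,o=c
    v,u=np.indices(d.shape)
    P=np.stack([(u-K[0,2])/K[0,0],(v-K[1,2])/K[1,1],np.ones_like(d)],-1)*d[...,None]
    P=P@R.T+o; P[d==0]=np.nan; return P
def plane(c,px,z):
    K,R,o=c; px=np.atleast_2d(px).astype(float)
    r=np.c_[(px-K[:2,2])/[K[0,0],K[1,1]],np.ones(len(px))]@R.T
    return o+r*((z-o[2])/r[:,2])[:,None]
E
python3 - <<'E'
from h import *
d=np.load("pics/top1.npy");P=cloud(d,cam("top"))
for n,u,v,r in(("cup",252,222,22),("base",375,224,28),("timer",317,239,16),("shaker",296,160,16),("spice",335,151,16)):
    Q=P[v-r:v+r,u-r:u+r].reshape(-1,3);Q=Q[np.isfinite(Q[:,2])]
    h=np.percentile(Q[:,2],99);S=Q[Q[:,2]>h-.012];tbl=np.median(Q[:,2])
    print(n,"h",h.round(3),"table",np.percentile(Q[:,2],10).round(3),"mean",S.mean(0).round(3),"mid",((S.min(0)+S.max(0))/2).round(3),"ext",np.ptp(S,0).round(3),len(S))
    if n=="cup":print(cv2.minAreaRect(S[:,:2].astype(np.float32)*1000))
E
```

```text
cup h 0.089 table -0.001 mean [0.578 0.168 0.085] mid [0.578 0.169 0.084] ext [0.052 0.052 0.014] 301
((578.1572265625, 168.09530639648438), (41.896305084228516, 43.501102447509766), 46.66041946411133)
base h 0.073 table -0.0 mean [ 0.577 -0.139  0.069] mid [ 0.578 -0.14   0.068] ext [0.101 0.101 0.015] 893
timer h 0.041 table -0.001 mean [0.535 0.005 0.032] mid [0.534 0.005 0.036] ext [0.054 0.057 0.015] 299
shaker h 0.091 table -0.002 mean [0.742 0.066 0.086] mid [0.743 0.067 0.086] ext [0.032 0.033 0.015] 137
spice h 0.109 table -0.001 mean [ 0.76  -0.033  0.106] mid [ 0.761 -0.033  0.104] ext [0.039 0.039 0.013] 221
```

Call:
{"op": "jog_arm", "data": {
  "deltas": [
    {"dp": [0.0338,-0.021,0.003]},
    {"dp": [0.0338,-0.021,0.003]},
    {"dp": [0.0338,-0.021,0.003]},
    {"dp": [0.0338,-0.021,0.003]},
    {"dp": [0.0338,-0.021,0.003]},
    {"dp": [0.0338,-0.021,0.003]},
    {"dp": [0.0338,-0.021,0.003]},
    {"dp": [0.0338,-0.021,0.003]}
  ],
  "grip": 1
}}

```text
invalid input
```

Call:
{"op": "jog_arm", "data": {
  "deltas": [
    {"dp": [0.0338,-0.021,0.003]},
    {"dp": [0.0338,-0.021,0.003]},
    {"dp": [0.0338,-0.021,0.003]},
    {"dp": [0.0338,-0.021,0.003]},
    {"dp": [0.0338,-0.021,0.003]},
    {"dp": [0.0338,-0.021,0.003]},
    {"dp": [0.0338,-0.021,0.003]},
    {"dp": [0,0,0]}
  ]
}}

```text
invalid input
```

```bash
cat >> h.py <<'E'
def shot(name):
    o=ctrl.get_obs();p,d=ctrl.capture("wrist");c=cam("wrist",o)
    cv2.imwrite(f"pics/{name}.png",p);np.savez(f"pics/{name}.npz",p=p,d=d,K=c[0],R=c[1],o=c[2])
    print(o["clock"],o["eef_pos"].round(4),"psi",psi(o),"q",o["qpos"].round(3));return o,p,d,c
def psi(o): 
    x=Ro.from_quat(o["orientation"]).as_matrix()[:,0];return round(float(np.arctan2(x[1],x[0])),4)
E
python3 -c "
from h import *
shot('base')"
```

```text
0.1 [ 0.1923 -0.5941  0.2465] psi 0.3128 q [-1.384  0.221  1.528  0.     1.395 -0.126]
```

View pics/base.png

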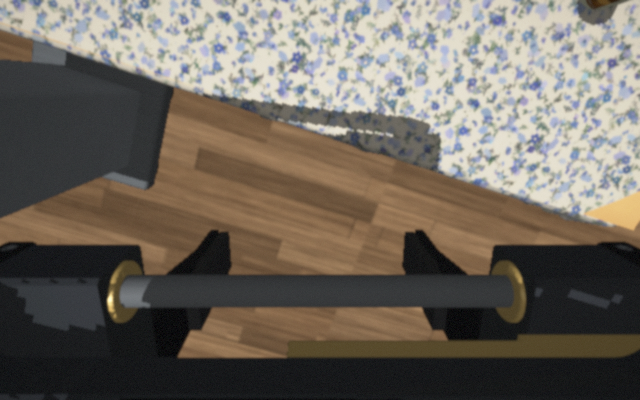

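The picture shows the view before any move: table edge at the top, and the fingers blocking everything below row ~230. The object needs to lie ahead in tool +x. The move calls were refused, so I'll try them with spin included.

Call:
{"op": "jog_arm", "data": {
  "deltas": [
    {"dp": [0.031,-0.021,0.001],"spin": 0},
    {"dp": [0.031,-0.021,0.001],"spin": 0},
    {"dp": [0.031,-0.021,0.001],"spin": 0},
    {"dp": [0.031,-0.021,0.001],"spin": 0},
    {"dp": [0.031,-0.021,0.001],"spin": 0},
    {"dp": [0.031,-0.021,0.001],"spin": 0},
    {"dp": [0.031,-0.021,0.001],"spin": 0},
    {"dp": [0.031,-0.021,0.001],"spin": 0}
  ],
  "grip": 1
}}

```text
clock: 0.82
eef_pos: [0.3773, -0.3568, 0.2393]
orientation: [0.988, 0.156, -0.0, -0.0]
wrist_force: [0.7, 0.1, 0.0]
grip_width: 1.002
grasp_force: 0.0
```

Call:
{"op": "jog_arm", "data": {
  "deltas": [
    {"dp": [0.03,-0.021,0.001],"spin": 0},
    {"dp": [0.03,-0.021,0.001],"spin": 0},
    {"dp": [0.03,-0.021,0.001],"spin": 0},
    {"dp": [0.03,-0.021,0.001],"spin": 0},
    {"dp": [0.03,-0.021,0.001],"spin": 0},
    {"dp": [0.03,-0.021,0.001],"spin": 0},
    {"dp": [0.02,-0.021,0.001],"spin": 0},
    {"dp": [0,0,0],"spin": 0}
  ]
}}

```text
clock: 1.48
eef_pos: [0.5232, -0.1524, 0.232]
orientation: [0.987, 0.158, 0.0, -0.001]
wrist_force: [-1.0, -0.4, 0.4]
grip_width: 0.997
grasp_force: 0.0
```

```bash
python3 -c "
from h import *
shot('base2')"
```

```text
1.4833 [ 0.5232 -0.1524  0.232 ] psi 0.3174 q [-0.43   0.042  1.753  0.002  1.348  0.823]
```

View pics/base2.png

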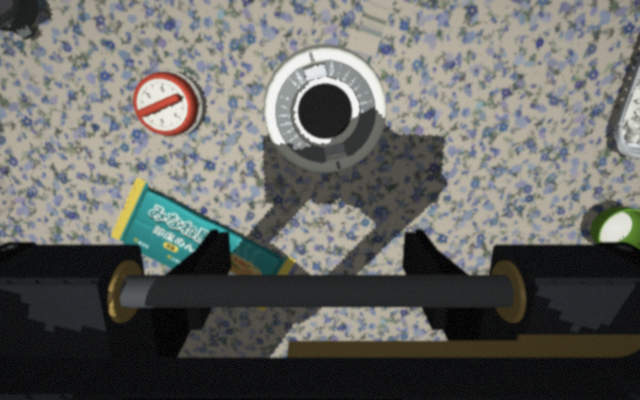

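The base is at (325,108), a notch seems to be near (315,72), and the timer is at (165,104). I'll enlarge a rectified top-down view of the collar.

Run:
```python
from h import *
z=np.load("pics/base2.npz");c=(z["K"],z["R"],z["o"])
P=cloud(z["d"],c);S=P[np.abs(P[...,2]-.069)<.004]
S=S[np.hypot(S[:,0]-.577,S[:,1]+.139)<.06]
print(len(S),S.mean(0),S.min(0),S.max(0),np.median(S[:,2]))
# rectified views at z=.069, up=+x, left=+y, centre (.577,-.139), 5px/mm
cx,cy=.577,-.139;N=600;s=.0002
v,u=np.indices((N,N));X=np.stack([cx+(N/2-v)*s,cy+(N/2-u)*s,np.full(u.shape,.069)],-1)
q=(X-c[2])@c[1];q=q/q[...,2:];m=(q@c[0].T)[...,:2].astype(np.float32)
a=cv2.remap(z["p"],m[...,0],m[...,1],cv2.INTER_CUBIC)
h=cv2.remap(P[...,2].astype(np.float32),m[...,0],m[...,1],cv2.INTER_NEAREST)
h=cv2.applyColorMap(np.uint8(np.clip(np.nan_to_num(h)/.08,0,1)*255),cv2.COLORMAP_JET)
b=np.hstack([a,h]);b=cv2.resize(b,(800,400),interpolation=cv2.INTER_AREA)
b=np.uint8(255*(b/255.)**.7)
cv2.imwrite("pics/rect.png",b)
```

```text
7666 [ 0.58222532 -0.14023827  0.06943817] [ 0.52852279 -0.19208319  0.06502815] [ 0.63110468 -0.08977754  0.07226564] 0.06950398121840387
```

View pics/rect.png

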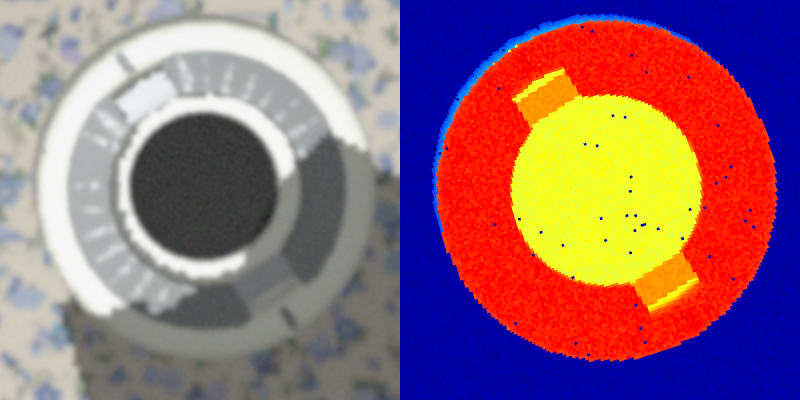

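The picture shows the collar with notches at about (547,97) and (665,283) on the height map. Now I'll fit the centre and the notch line.

Run:
```python
from h import *
from scipy.optimize import least_squares
z=np.load("pics/base2.npz");c=(z["K"],z["R"],z["o"])
P=cloud(z["d"],c);N=600;s=.0002;cx,cy=.577,-.139
v,u=np.indices((N,N));X=np.stack([cx+(N/2-v)*s,cy+(N/2-u)*s,np.full(u.shape,.0695)],-1)
q=(X-c[2])@c[1];q=q/q[...,2:];m=(q@c[0].T)[...,:2].astype(np.float32)
h=cv2.remap(np.nan_to_num(P[...,2],nan=.06).astype(np.float32),m[...,0],m[...,1],cv2.INTER_NEAREST)
red=cv2.medianBlur(np.uint8(h>.0655)*255,9)
cs,_=cv2.findContours(red,cv2.RETR_CCOMP,cv2.CHAIN_APPROX_NONE)
cs=sorted(cs,key=len)[-2:]
for k in cs:
    p=k[:,0,:];w=np.c_[cx+(N/2-p[:,1])*s,cy+(N/2-p[:,0])*s]
    f=least_squares(lambda a:np.hypot(*(w-a[:2]).T)-a[2],[cx,cy,.03],loss="soft_l1",f_scale=.0005).x;print("circle",f.round(4))
    if f[2]<.04: C=f
dx=X[...,0]-C[0];dy=X[...,1]-C[1];r=np.hypot(dx,dy)
n=(red==0)&(r>.0305)&(r<.037);a=np.arctan2(dy,dx)
for o in(0,1):
    k=n&((dx>0)==bool(o));print("notch",k.sum(),np.degrees(a[k].mean()).round(2) if o else np.degrees((a[k]%(2*np.pi)).mean()).round(2),"mid",X[k].mean(0).round(4),"z",np.median(h[k]).round(4))
print("floor z",np.median(h[r<.02]))
```

```text
circle [ 0.5799 -0.1409  0.0291]
circle [ 0.5799 -0.1409  0.0508]
notch 2913 212.74 mid [ 0.5519 -0.1589  0.0695] z 0.0606
notch 2933 32.86 mid [ 0.6079 -0.1228  0.0695] z 0.0607
floor z 0.048946127
```

Call:
{"op": "jog_arm", "data": {
  "deltas": [
    {"dp": [0.0122,-0.0361,0.003],"spin": 0},
    {"dp": [0.0122,-0.0361,0.003],"spin": 0},
    {"dp": [0.0122,-0.0361,0.003],"spin": 0},
    {"dp": [0.0122,-0.0361,0.003],"spin": 0},
    {"dp": [0.0122,-0.0361,0.003],"spin": 0},
    {"dp": [0.0122,-0.0361,0.003],"spin": 0},
    {"dp": [0.0122,-0.0361,0.003],"spin": 0},
    {"dp": [0.0122,-0.0361,0.003],"spin": 0}
  ]
}}

```text
clock: 2.2
eef_pos: [0.5255, 0.1482, 0.2085]
orientation: [0.988, 0.155, 0.0, 0.0]
wrist_force: [1.1, 0.5, -0.3]
grip_width: 0.999
grasp_force: 0.0
```

Call:
{"op": "jog_arm", "data": {
  "deltas": [
    {"dp": [0,0,0],"spin": 0},
    {"dp": [0,0,0],"spin": 0}
  ]
}}

```text
clock: 2.37
eef_pos: [0.5252, 0.1484, 0.2081]
orientation: [0.988, 0.157, -0.001, 0.0]
wrist_force: [0.3, 0.5, 0.0]
grip_width: 0.999
grasp_force: 0.0
```

Run:
```python
from h import *
o,p,d,c=shot('cup')
P=cloud(d,c);near=np.hypot(P[...,0]-.578,P[...,1]-.168)<.06
S=P[near&(np.abs(P[...,2]-.085)<.004)]
print(len(S),S.mean(0).round(4),cv2.minAreaRect((S[:,:2]*1000).astype(np.float32)))
L=P[near&(P[...,2]>.004)&(P[...,2]<.02)];C=S.mean(0)
r=np.hypot(*(L-C)[:,:2].T);L=L[r>.029];a=np.degrees(np.arctan2(*(L-C)[:,1::-1].T));print(np.histogram(a,bins=np.arange(-180,181,15)))
v,u=np.where(near);v0,v1,u0,u1=v.min(),v.max(),u.min(),u.max()
cv2.imwrite("pics/cupz.png",cv2.resize(p[v0:v1,u0:u1],(600,int(600*(v1-v0)/(u1-u0))),interpolation=cv2.INTER_CUBIC)[:600]);print(u0,v0,u1,v1)
```

```text
2.3667 [0.5252 0.1484 0.2081] psi 0.3157 q [ 1.310e-01  6.400e-02  1.776e+00 -1.000e-03  1.303e+00  1.386e+00]
3027 [0.5815 0.1694 0.0848] ((580.8173828125, 169.2982940673828), (40.86349105834961, 41.164207458496094), 45.56136703491211)
(array([ 0,  0, 27, 25,  0,  0,  0,  0,  0,  0,  0,  0,  0,  0, 41, 46,  0,
        0,  0,  0,  0,  0,  0,  0]), array([-180, -165, -150, -135, -120, -105,  -90,  -75,  -60,  -45,  -30,
        -15,    0,   15,   30,   45,   60,   75,   90,  105,  120,  135,
        150,  165,  180]))
15 43 594 399
```

View pics/cupz.png

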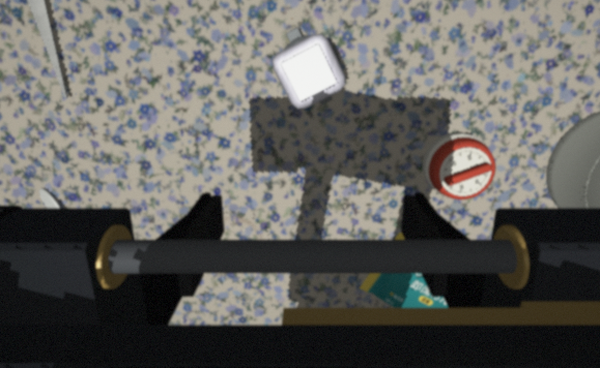

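The picture shows the white-topped cup, with lugs up-left at (290,35) and down-right at (320,98), so the cup x axis is at 45.6°. The timer is to the right at (462,167).

Call:
{"op": "jog_arm", "data": {
  "deltas": [
    {"dp": [0.02,-0.001,0.02],"spin": 0},
    {"dp": [0.02,-0.001,0.02],"spin": 0},
    {"dp": [0.0196,-0.0007,0.02],"spin": 0},
    {"dp": [0,0,0],"spin": -0.12},
    {"dp": [0,0,0],"spin": -0.12},
    {"dp": [0,0,0],"spin": -0.12},
    {"dp": [0,0,0],"spin": -0.12},
    {"dp": [0,0,0],"spin": 0}
  ]
}}

```text
clock: 3.08
eef_pos: [0.582, 0.166, 0.1485]
orientation: [0.922, 0.387, -0.0, 0.0]
wrist_force: [0.4, -0.1, 0.5]
grip_width: 0.997
grasp_force: 0.0
```

Call:
{"op": "jog_arm", "data": {
  "deltas": [
    {"dp": [0,0,0],"spin": 0},
    {"dp": [0,0,0],"spin": 0}
  ]
}}

```text
clock: 3.25
eef_pos: [0.5818, 0.1672, 0.1487]
orientation: [0.923, 0.384, 0.0, 0.0]
wrist_force: [0.3, -0.6, -0.7]
grip_width: 1.0
grasp_force: 0.0
```

```bash
cat >> h.py <<'E'
def go(x,y,z,ps=None):
    o=ctrl.get_obs();R=Ro.from_quat(o["orientation"]).as_matrix()
    print("t",round(o["clock"],2),"pos",o["eef_pos"].round(4),"psi",psi(o),"tilt z",R[:2,2].round(4),"q",o["qpos"].round(2),"F",np.round(o["wrist_force"],1),"tau",np.round(o["torque"],2),"w",round(o["grip_width"],3),"g",round(o["grasp_force"],1))
    print("need dp",(R.T@(np.array([x,y,z])-o["eef_pos"])).round(4),"spin",None if ps is None else round(psi(o)-ps,3))
E
python3 -c "
from h import *
go(.581,.1695,.064,.795)"
```

```text
t 3.25 pos [0.5818 0.1672 0.1487] psi 0.7875 tilt z [ 0.0002 -0.0002] q [ 0.15  0.26  1.67 -0.    1.21  0.93] F [ 0.3 -0.6 -0.7] tau [-0.01 -0.08 -0.  ] w 1.0 g 0.0
need dp [ 0.0011 -0.0022  0.0847] spin -0.008
```

Call:
{"op": "jog_arm", "data": {
  "deltas": [
    {"dp": [0.0011,-0.0022,0.02],"spin": -0.008},
    {"dp": [0,0,0.02],"spin": 0},
    {"dp": [0,0,0.02],"spin": 0},
    {"dp": [0,0,0.0147],"spin": 0},
    {"dp": [0,0,0.01],"spin": 0},
    {"dp": [0,0,0],"spin": 0},
    {"dp": [0,0,0],"spin": 0}
  ]
}}

```text
clock: 3.83
eef_pos: [0.5806, 0.1707, 0.0637]
orientation: [0.921, 0.389, -0.0, -0.0]
wrist_force: [0.6, 0.3, 0.1]
grip_width: 1.001
grasp_force: 0.0
```

Call:
{"op": "jog_arm", "data": {
  "deltas": [
    {"dp": [0,0,0],"spin": 0},
    {"dp": [0,0,0],"spin": 0},
    {"dp": [0,0,0],"spin": 0},
    {"dp": [0,0,0],"spin": 0},
    {"dp": [0,0,0],"spin": 0},
    {"dp": [0,0,0],"spin": 0},
    {"dp": [0,0,0],"spin": 0},
    {"dp": [0,0,0],"spin": 0}
  ],
  "grip": -1
}}

```text
clock: 4.5
eef_pos: [0.581, 0.1709, 0.064]
orientation: [0.921, 0.39, 0.0, 0.0]
wrist_force: [1.2, 0.2, 0.1]
grip_width: 0.504
grasp_force: 30.0
```

```bash
python3 -c "
from h import *
go(.581,.1695,.2,.5725)"
```

```text
t 4.5 pos [0.581  0.1709 0.064 ] psi 0.8008 tilt z [ 0.0007 -0.0001] q [ 0.16  0.37  1.71 -0.    1.06  0.93] F [1.2 0.2 0.1] tau [-0.09 -0.35  0.04] w 0.504 g 30.0
need dp [-0.001  0.001 -0.136] spin 0.228
```

Call:
{"op": "jog_arm", "data": {
  "deltas": [
    {"dp": [0,0,-0.015],"spin": 0},
    {"dp": [0,0,-0.025],"spin": 0},
    {"dp": [0,0,-0.025],"spin": 0},
    {"dp": [0,0,-0.025],"spin": 0},
    {"dp": [0,0,-0.025],"spin": 0},
    {"dp": [0,0,-0.011],"spin": 0.08},
    {"dp": [0,0,0],"spin": 0.08},
    {"dp": [0,0,0],"spin": 0.07}
  ]
}}

```text
clock: 5.17
eef_pos: [0.5812, 0.1711, 0.1911]
orientation: [0.96, 0.28, 0.001, 0.0]
wrist_force: [-1.2, -0.1, -2.0]
grip_width: 0.506
grasp_force: 30.0
```

Call:
{"op": "jog_arm", "data": {
  "deltas": [
    {"dp": [0,0,0],"spin": 0},
    {"dp": [0,0,0],"spin": 0}
  ]
}}

```text
clock: 5.33
eef_pos: [0.5803, 0.1709, 0.1892]
orientation: [0.959, 0.283, -0.001, -0.0]
wrist_force: [0.1, -0.7, -1.6]
grip_width: 0.503
grasp_force: 30.0
```

```bash
python3 -c "
from h import *
go(.581,-.1403,.19,.5725)"
```

```text
t 5.33 pos [0.5803 0.1709 0.1892] psi 0.573 tilt z [-0.0012 -0.0001] q [0.16 0.22 1.64 0.   1.28 1.15] F [ 0.1 -0.7 -1.6] tau [-0.01 -0.02  0.03] w 0.503 g 30.0
need dp [-0.1681  0.2619 -0.0007] spin 0.0
```

Call:
{"op": "jog_arm", "data": {
  "deltas": [
    {"dp": [-0.01,0.0155,0],"spin": 0},
    {"dp": [-0.021,0.0327,0],"spin": 0},
    {"dp": [-0.021,0.0327,0],"spin": 0},
    {"dp": [-0.021,0.0327,0],"spin": 0},
    {"dp": [-0.021,0.0327,0],"spin": 0},
    {"dp": [-0.021,0.0327,0],"spin": 0},
    {"dp": [-0.021,0.0327,0],"spin": 0},
    {"dp": [-0.021,0.0327,0],"spin": 0}
  ]
}}

```text
clock: 6.0
eef_pos: [0.58, -0.1212, 0.1893]
orientation: [0.959, 0.283, -0.0, -0.0]
wrist_force: [0.5, -0.4, -2.5]
grip_width: 0.504
grasp_force: 30.0
```

Call:
{"op": "jog_arm", "data": {
  "deltas": [
    {"dp": [-0.0111,0.0175,0],"spin": 0},
    {"dp": [0,0,0],"spin": 0},
    {"dp": [0,0,0.01],"spin": 0},
    {"dp": [0,0,0.01],"spin": 0},
    {"dp": [0,0,0.01],"spin": 0},
    {"dp": [0,0,0],"spin": 0},
    {"dp": [0,0,0],"spin": 0},
    {"dp": [0,0,0],"spin": 0}
  ]
}}

```text
clock: 6.67
eef_pos: [0.5808, -0.1393, 0.1595]
orientation: [0.959, 0.282, -0.0, -0.0]
wrist_force: [0.6, 0.6, -2.0]
grip_width: 0.504
grasp_force: 30.0
```

Run:
```python
from h import *
go(.581,-.1403,.112,.5725)
p,d=ctrl.capture("wrist");q,_=ctrl.capture("scene")
cv2.imwrite("pics/ins.png",np.hstack([cv2.resize(p,(400,300))[:, :],cv2.resize(q[170:320,300:440],(400,300))]))
```

```text
t 6.67 pos [ 0.5808 -0.1393  0.1595] psi 0.5724 tilt z [-0.0005  0.0003] q [-0.37  0.23  1.68  0.    1.23  0.63] F [ 0.6  0.6 -2. ] tau [-0.05 -0.07  0.02] w 0.504 g 30.0
need dp [-0.0004  0.001   0.0475] spin -0.0
```

View pics/ins.png

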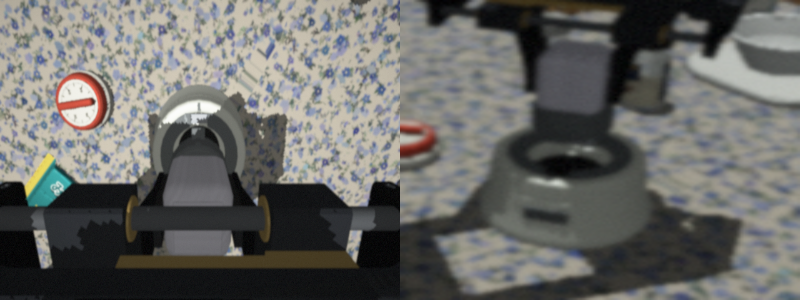

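The wrist view shows the cup in the fingers with the notch straight ahead at (198,110). The scene view shows the cup above the collar. Descending.

Call:
{"op": "jog_arm", "data": {
  "deltas": [
    {"dp": [-0.0004,0.001,0.01],"spin": 0},
    {"dp": [0,0,0.01],"spin": 0},
    {"dp": [0,0,0.004],"spin": 0},
    {"dp": [0,0,0.004],"spin": 0},
    {"dp": [0,0,0.004],"spin": 0},
    {"dp": [0,0,0.0035],"spin": 0},
    {"dp": [0,0,0],"spin": 0},
    {"dp": [0,0,0],"spin": 0}
  ]
}}

```text
clock: 7.43
eef_pos: [0.5809, -0.1413, 0.1242]
orientation: [0.96, 0.282, -0.0, -0.0]
wrist_force: [-0.5, -1.0, -2.5]
grip_width: 0.505
grasp_force: 30.0
```

```bash
python3 -c "
from h import *
go(.581,-.1403,.112,.5725)"
```

```text
t 7.43 pos [ 0.5809 -0.1413  0.1242] psi 0.5707 tilt z [-0.0003  0.0001] q [-0.37  0.27  1.71  0.    1.16  0.63] F [-0.5 -1.  -2.5] tau [ 0.02 -0.03 -0.04] w 0.505 g 30.0
need dp [ 0.0006 -0.0008  0.0122] spin -0.002
```

Call:
{"op": "jog_arm", "data": {
  "deltas": [
    {"dp": [0,0,0.003],"spin": 0},
    {"dp": [0,0,0.003],"spin": 0},
    {"dp": [0,0,0.003],"spin": 0},
    {"dp": [0,0,0.003],"spin": 0},
    {"dp": [0,0,0],"spin": 0},
    {"dp": [0,0,0],"spin": 0},
    {"dp": [0,0,0],"spin": 0}
  ]
}}

```text
clock: 8.02
eef_pos: [0.5816, -0.1415, 0.1134]
orientation: [0.96, 0.282, 0.001, 0.0]
wrist_force: [-1.5, 1.1, 5.0]
grip_width: 0.503
grasp_force: 30.0
```

```bash
python3 -c "
from h import *
go(.581,-.1403,.112,.5725)"
```

```text
t 8.02 pos [ 0.5816 -0.1415  0.1134] psi 0.5709 tilt z [ 0.0013 -0.0005] q [-0.37  0.29  1.71  0.    1.14  0.63] F [-1.5  1.1  5. ] tau [0.07 0.3  0.  ] w 0.503 g 30.0
need dp [ 0.0002 -0.0013  0.0014] spin -0.002
```

Call:
{"op": "jog_arm", "data": {
  "deltas": [
    {"dp": [0,0,0.0015],"spin": 0},
    {"dp": [0,0,0.0015],"spin": 0},
    {"dp": [0,0,0],"spin": 0},
    {"dp": [0,0,0],"spin": 0},
    {"dp": [0,0,0],"spin": 0}
  ]
}}

```text
clock: 8.43
eef_pos: [0.5816, -0.1415, 0.1119]
orientation: [0.96, 0.282, 0.001, 0.0]
wrist_force: [-5.0, 2.2, 14.6]
grip_width: 0.499
grasp_force: 30.0
```

```bash
python3 -c "
from h import *
go(.581,-.1403,.112,.5725)"
```

```text
t 8.43 pos [ 0.5816 -0.1415  0.1119] psi 0.5709 tilt z [ 0.0013 -0.0005] q [-0.37  0.29  1.71 -0.    1.14  0.63] F [-5.   2.2 14.6] tau [0.4  1.25 0.  ] w 0.499 g 30.0
need dp [ 0.0001 -0.0013 -0.0001] spin -0.002
```

Call:
{"op": "jog_arm", "data": {
  "deltas": [
    {"dp": [0,-0.001,0],"spin": 0},
    {"dp": [0,0.0001,0],"spin": 0.1},
    {"dp": [0,0.0001,0],"spin": 0.1},
    {"dp": [0,0.0001,0],"spin": 0.1},
    {"dp": [0,0.0001,0],"spin": 0.1},
    {"dp": [0,0,0],"spin": 0},
    {"dp": [0,0,0],"spin": 0}
  ]
}}

```text
clock: 9.02
eef_pos: [0.5816, -0.1418, 0.1119]
orientation: [0.996, 0.085, 0.001, 0.001]
wrist_force: [-3.6, -0.9, 11.9]
grip_width: 0.505
grasp_force: 30.0
```

```bash
python3 -c "
from h import *
go(.581,-.1403,.112,-.998)"
```

```text
t 9.02 pos [ 0.5816 -0.1418  0.1119] psi 0.1707 tilt z [ 0.0022 -0.0021] q [-0.37  0.29  1.71 -0.    1.14  1.03] F [-3.6 -0.9 11.9] tau [-0.09  0.96  0.11] w 0.505 g 30.0
need dp [-0.0003 -0.0016 -0.0001] spin 1.169
```

Call:
{"op": "jog_arm", "data": {
  "deltas": [
    {"dp": [0,0,0.0005],"spin": 0.1},
    {"dp": [0,0,0],"spin": 0.1},
    {"dp": [0,0,0],"spin": 0.1},
    {"dp": [0,0,0],"spin": 0.1},
    {"dp": [0,0,0],"spin": 0.1},
    {"dp": [0,0,0],"spin": 0.1},
    {"dp": [0,0,0],"spin": 0},
    {"dp": [0,0,0],"spin": 0}
  ]
}}

```text
clock: 9.68
eef_pos: [0.5816, -0.1415, 0.1119]
orientation: [0.977, -0.213, 0.001, 0.001]
wrist_force: [-5.7, 0.9, 16.3]
grip_width: 0.503
grasp_force: 30.0
```

```bash
python3 -c "
from h import *
go(.5804,-.1418,.112,-.998)"
```

```text
t 9.68 pos [ 0.5816 -0.1415  0.1119] psi -0.4292 tilt z [ 0.0022 -0.0015] q [-0.37  0.29  1.71 -0.    1.14  1.63] F [-5.7  0.9 16.3] tau [0.39 1.28 0.17] w 0.503 g 30.0
need dp [-0.0009  0.0008 -0.0001] spin 0.569
```

Call:
{"op": "jog_arm", "data": {
  "deltas": [
    {"dp": [-0.0005,0.0005,0],"spin": 0.1},
    {"dp": [0,0,0],"spin": 0.1},
    {"dp": [0,0,0],"spin": 0.1},
    {"dp": [0,0,0],"spin": 0.1},
    {"dp": [0,0,0],"spin": 0.1},
    {"dp": [0,0,0],"spin": 0.07},
    {"dp": [0,0,0],"spin": 0},
    {"dp": [0,0,0],"spin": 0}
  ]
}}

```text
clock: 10.35
eef_pos: [0.5811, -0.1418, 0.1119]
orientation: [0.878, -0.479, 0.002, 0.0]
wrist_force: [-5.0, 0.0, 14.7]
grip_width: 0.5
grasp_force: 30.0
```

```bash
python3 -c "
from h import *
go(.5804,-.1418,.112,-.998)"
```

```text
t 10.35 pos [ 0.5811 -0.1418  0.1119] psi -0.9989 tilt z [ 0.0026 -0.0017] q [-0.37  0.29  1.72 -0.    1.14  2.2 ] F [-5.   0.  14.7] tau [0.36 1.06 0.21] w 0.5 g 30.0
need dp [-0.0004  0.0006 -0.0001] spin -0.001
```

Call:
{"op": "jog_arm", "data": {
  "deltas": [
    {"dp": [0,0,0],"spin": 0.04},
    {"dp": [0,0,0],"spin": 0.03},
    {"dp": [0,0,0],"spin": 0},
    {"dp": [0,0,0],"spin": 0},
    {"dp": [0,0,0],"spin": 0}
  ]
}}

```text
clock: 10.77
eef_pos: [0.5811, -0.1419, 0.1119]
orientation: [0.861, -0.509, 0.002, 0.0]
wrist_force: [-5.4, 1.3, 15.3]
grip_width: 0.503
grasp_force: 30.0
```

Run:
```python
from h import *
go(.5804,-.1418,.112,-.998)
o=ctrl.get_obs();p,d=ctrl.capture("wrist");q,_=ctrl.capture("scene")
cv2.imwrite("pics/fin.png",np.hstack([cv2.resize(p,(400,300)),cv2.resize(q[170:320,300:440],(400,300))]))
```

```text
t 10.77 pos [ 0.5811 -0.1419  0.1119] psi -1.0686 tilt z [ 0.0025 -0.0018] q [-0.37  0.29  1.72 -0.    1.14  2.27] F [-5.4  1.3 15.3] tau [0.32 1.12 0.19] w 0.503 g 30.0
need dp [-0.0004  0.0006 -0.0001] spin -0.071
```

View pics/fin.png

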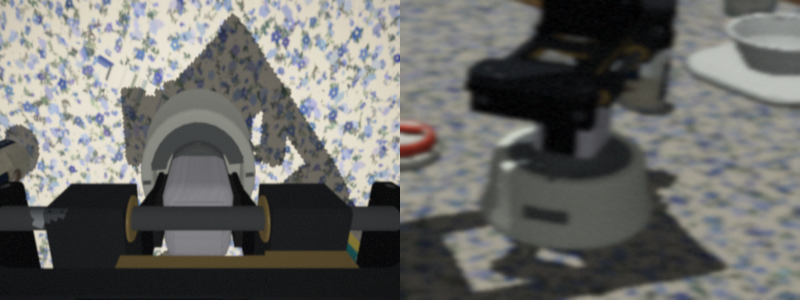

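The cup is in the collar and the gripper has turned 1.64 rad. Its faces still line up with the fingers (opening 44 mm). It is bottomed on the floor, with TCP height as computed and about 17 N of push. In the parts of both views that show it, nothing around the base was disturbed.

```bash
python3 -c "
from station import ctrl
print(ctrl.job_done())"
```

```text
the job is handed in; nothing more can be done
None
```

The job is handed in at about 11 s: the cup is seated in the collar, pressed to the floor with about 17 N and turned clockwise by about 1.64 rad at the gripper, still gripped. I had no direct reading of the press and turn joints, and the arm did not go near the timer, shaker or spice jar.

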